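# Set a bar against the flip stop of a drilling jig

### The arm

A 6-joint arm with a two-finger parallel gripper is mounted at the origin on the work surface. World frame = base frame: x ahead of the robot, y to its left, z up, the work surface at z = 0. Lengths are in m, angles in rad, forces in N, time in s.
With the tool pointing down it reaches from about 0.425 to 1.125 m from the base axis. Payload 14.9 kg.
Tool frame: the origin (TCP) lies at the very end of the fingers, on their centre line; the grasp point (between the pads) lies 19 mm behind it (grasp_offset is the z of the grasp point in the tool frame, in m); z points along the fingers, y is the line along which they close (so a half turn about z gives the same grasp; the last joint's range is limited). The gripper opens to 91 mm and grips with 3 to 60 N. Pads are 32 mm wide; open, the fingers measure 118 mm over their backs; the gripper's body (76 mm by 178 mm) begins 60 mm behind the grasp point.
Start: joints at [-1.195, 0.379, 1.734, -0, 1.028, -0.033], TCP at [0.278, -0.642, 0.214] pointing down, gripper open.
Joint ranges: [-2.77, 2.77], [-0.74, 2.19], [0, 2.66], [-1.06, 4.2], [0.31, 2.87], [-3.08, 3.08]. Speed limits (rad/s): [1.89, 1.89, 2.39, 3.14, 3.14, 3.14].

### API

Orientations are given as a unit quaternion [w, x, y, z].
In Python, from workcell import observe, camera, hand_in, grasp_offset gives the robot as it stands. The module is installed in compiled form; this text tells all that it offers.
- The arm moves only by the tool move_arm, never from a script. Its argument "motion" is a list that holds one entry, the list of rows, each a list of 5 numbers: the finger opening in cm, from 0 to 9.12, then the shift along the world's x, y, z in cm, then the turn about the world's z in rad. A call has 1 to 5 rows; each row shifts and turns the commanded pose from where the row before left it; what a row does not reach is not made up. A row lasts 1/8 s, in which the tool goes at most 62.5 mm and 10.7 degrees, less where a joint would pass 70% of its speed; a pose out of reach is approached as far as the arm can. A call is refused whole if a number of a shift passes 6.25 or a number of a turn 0.188, either way. A call with a gripper value outside its range is refused whole. The fingers move at their own pace and stop on an object; the grip force is fixed at half the most. Time passes only in rows, so rows that do not move let the fingers close. It gives the time, the measured TCP pose, the force, the opening and the grip force at its end, in the units of the state.
- observe(): the state, without advancing time (a new reading comes with each control period).
- camera(name): name is "scene" or "side" or "wrist"; returns a dict with "frame" (384x512x3 uint8, red, green, blue), "range_z" (384x512 float32, m along the optical axis (not along the pixel's ray), 0 where there is no reading), "fx", "fy", "cx", "cy" (pixels), "rvec" (rotation vector, rad) and "tvec" (3), from world to camera coordinates, as OpenCV has them. Camera axes: x right, y down, z forward; pixel columns grow to the right and rows downward; lengths in m; the calibration is good to about 2 mm. A picture is of the moment at which its call begins.
- hand_in(): hands the job in; it is judged then, once.
The state is a dict: "time_s": time; "joint_positions": joint angles; "joint_velocities": joint speeds; "joint_torque": joint torques, N m; "position": TCP position; "tool_rot": TCP orientation; "force": force on the tool from outside, world axes, zero at the start; "ft_torque": the same for the moment, N m; "width": finger opening in m; "gripper_force": force on a finger pad.
Only numpy, scipy, OpenCV 4.12 (cv2) and the standard library are available. Lean on these libraries where they do the work, as an engineer would, in place of code of your own. Each camera call takes 0.05 s, during which the arm holds its last target. There are 200 camera calls.

### The job

Flip the jig's stop flag all the way down in front of the fence, then slide the aluminium bar along the bed, flat against the fence and under the drill bush, until its end bears on the flag. Push it firmly home, about 10 N on the flag, so that the loose play of the flag is taken up and it stands solid, but not so hard that the stop creeps along the fence and loses its setting. Leave the bar lying there, snug against both fence and flag, with the flag down, and do not shift the other things on the bench.

Things in the scene. Friction and masses are not known exactly. Their poses are not given: they have to be found in the camera images.
- drill_jig: Drilling jig fixed to the bench. Origin: bench level, under the fence's front face. y runs along the fence towards the stop, x back through the fence, z up. Dark grey steel bed: x -0.100 to 0.035, y -0.270 to 0.210, top at z = 0.020. Aluminium fence along its far side: front face x = 0, 25 mm thick, 50 mm high above the bed.
- drill_bush (a point): Lower mouth of the steel drill bush (16 mm across), at (-0.028, 0.075, 0.054) in the jig's frame, 34 mm above the bed: the bar passes under it. The jig plate that holds it lies on the fence's top, 36 mm wide along y, from x = -0.055 to 0.025, z = 0.070 to 0.082; bush collar up to 0.088.
- bar_center (a point): Centre of the loose aluminium flat bar: 30 mm wide (its x), 160 mm long (its y), 25 mm high (z), about 0.32 kg. It starts on the bed on the -y side of the drill bush, some way off the fence and a little askew; its axes roughly agree with the jig's. Both ends are alike. Sliding it takes 1 to 6 N.
- stop_flag (a joint): Angle of the stop flag on its hinge (rad): 0 = fully down, hanging in front of the fence in the bar's path; 1.57 = level, sticking out over the bed; 3.14 = straight up; 3.4 = leaning back, its limit. It starts up. The hinge is stiff (0.09 N m): the flag stays at any angle and must be pushed all the way.
- stop_hinge (a point): Middle of the hinge bolt on the stop's grey carrier, 62 mm above the bed, 12 mm in front of the fence. Axes as the jig's; the hinge axis is y. The carrier's ears beside the flag reach 6 mm above and in front of it. A knob behind the fence clamps the carrier hand tight: about 13 N along the fence makes it creep and lose its setting.
- stop_face (a point): Middle of the flag's face that meets the bar's end, 40 mm from the hinge axis. z points along the flag to the hinge, y as the jig's. Steel arm 10 mm thick; foot 18 mm thick (x), 26 mm wide (y), 28 to 52 mm from the axis; this point is on its -y side. Down, it ends 10 mm above the bed. The worn hinge has a few mm of loose play along y; 1 N or so shifts the flag in it until it stands solid.
- hub_a: Bystander: loose pulley hub assembly, two black discs and a grey pulley, 110 mm across, 88 mm high, beyond the jig to the left. Origin under its centre.
- hub_b: Bystander: another such hub assembly, at the robot's left, nearer than the jig. Origin under its centre.
- bolt_tray: Bystander: open cardboard tray of black bolts, 110 x 150 x 45 mm, beyond the jig. Origin under its centre.
- wrench: Bystander: steel wrench, 190 mm long, lying on the bench at the robot's right. Origin under its middle, x along it.
Not all that is in view belongs to the job. There is more than one size of the part that bears bar_center; the job needs the largest.

How it is judged:
By the outcome, as a careful person would: the job done as asked, in the order asked, and still so for the second after the job is handed in, with the robot touching nothing.
It also fails if it takes over 70 s, if anything falls off the work surface, if the arm or the gripper's body presses on something with over 40 N, if the wrist force passes 120 N, or if a joint passes its speed limit or range.

## Working session

There is one attempt and no reset: what is moved stays moved. The work goes in short steps, Python scripts to look and compute and a tool call to move; the robot and the scene stay as the last step left them, time stands still between calls to the robot, and variables do not carry over. Pictures are saved under pics/ and viewed, at most 10 in all, crops included, and the job is handed in when it is done.

Besides the shell and the picture viewer there is one more tool, called after "Call:" as name([rows], argument=value, ...), one row to a line, values as JSON. move_arm: Moves the arm, as the interface text tells. Its arguments: {"type":"object","properties":{"motion":{"type":"array","items":{"type":"array","items":{"type":"array","items":{"type":"number"}}}}},"required":["motion"]}

```bash
mkdir -p pics; cat > h.py <<'E'
import numpy as np, cv2
from workcell import observe, camera
def pts(c):
    R,_=cv2.Rodrigues(np.array(c["rvec"],float)); t=np.array(c["tvec"],float).ravel()
    v,u=np.mgrid[0:384,0:512]; z=c["range_z"]
    P=np.stack([(u-c["cx"])/c["fx"]*z,(v-c["cy"])/c["fy"]*z,z],-1)
    W=(P-t)@R; W[z==0]=np.nan
    return W
def proj(c,X):
    return cv2.projectPoints(np.array(X,float).reshape(-1,3),np.array(c["rvec"],float),np.array(c["tvec"],float),np.array([[c["fx"],0,c["cx"]],[0,c["fy"],c["cy"]],[0,0,1.]]),None)[0].reshape(-1,2)
def save(c,n,box=None,s=1):
    f=c["frame"][:,:,::-1]
    if box: f=f[box[1]:box[3],box[0]:box[2]]
    cv2.imwrite("pics/"+n,cv2.resize(f,None,fx=s,fy=s,interpolation=cv2.INTER_CUBIC))
E
python3 - <<'E'
from h import *
import pickle
d={n:camera(n) for n in("scene","side")}
pickle.dump(d,open("d0.pkl","wb"))
for n in d: save(d[n],n+"0.png",None,1.5)
o=observe(); print(o)
for n in d:
    c=d[n];R,_=cv2.Rodrigues(np.array(c["rvec"],float));print(n,c["fx"],-R.T@np.array(c["tvec"]).ravel(),R[2])
E
```

```text
{'time_s': 0.1, 'joint_positions': array([-1.19532171e+00,  3.79372776e-01,  1.73469178e+00, -1.76631377e-05,
        1.02850749e+00, -3.33039579e-02]), 'joint_velocities': array([ 8.52225703e-04, -5.12197511e-04, -3.03619604e-04, -5.23763962e-05,
        1.92754864e-03, -2.75879277e-04]), 'joint_torque': array([-1.55898673e-03, -7.65051126e+01, -4.35292375e+01,  6.51429221e-02,
        3.98555933e-02, -2.29045685e-05]), 'position': array([ 0.27810536, -0.64201194,  0.21335736]), 'tool_rot': array([-4.81261794e-04,  9.79184079e-01,  2.02973640e-01, -9.08239979e-05]), 'force': array([ 0.59075872, -0.25089119,  0.27985289]), 'ft_torque': array([ 0.03687102, -0.02721879, -0.05530829]), 'gripper_force': 0.0, 'width': 0.09092866591467418}
scene 408.31688919673195 [ 1.10755474 -0.47330294  1.30429949] [-0.40619557  0.33216057 -0.85127817]
side 353.82860973295266 [0.47052479 0.70442418 0.90265169] [ 0.04272549 -0.62722585 -0.77766462]
```

View pics/scene0.png

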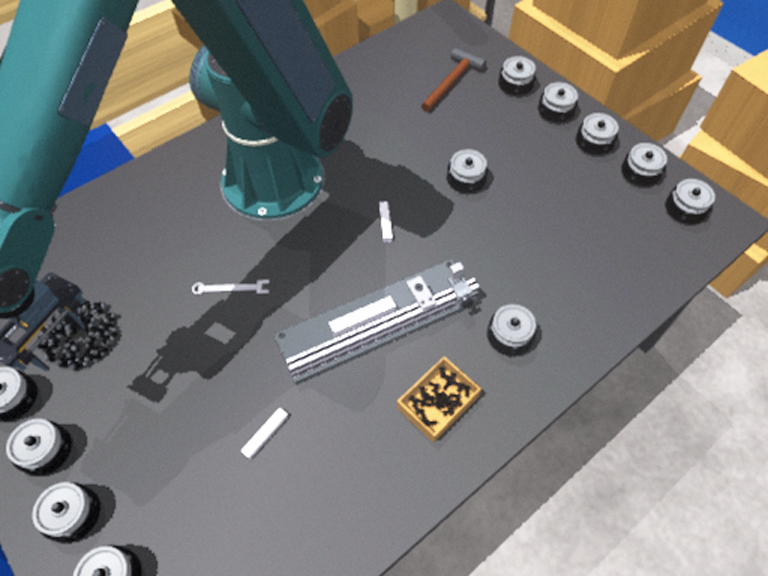

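View pics/side0.png

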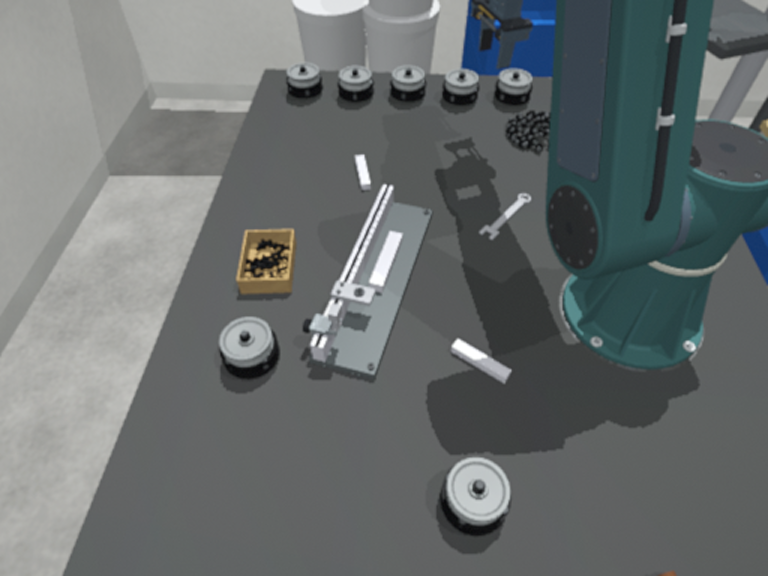

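Scene picture (1.5x pixels): the jig runs from (285,345) to (465,280) with the raised flag and carrier at about (465,285). There are three candidate bars: on the bed at (363,316), on the bench at (387,221) and on the bench at (265,432). The one on the bed looks longest and fits the description. I'll measure all three and crop to confirm.

```bash
python3 - <<'E'
from h import *
import pickle
d=pickle.load(open("d0.pkl","rb"))
S=pts(d["scene"]);D=pts(d["side"])
def rect(P,n):
    P=P.reshape(-1,3); 
    if len(P)<5: print(n,len(P));return
    r=cv2.minAreaRect((P[:,:2]*1000).astype(np.float32)); print(n,len(P),np.round(r[0],1),np.round(r[1],1),round(r[2],1),'z',np.median(P[:,2]).round(4))
for nm,W,c in(("scene",S,d["scene"]),("side",D,d["side"])):
    f=c["frame"].astype(int); br=(f.min(-1)>150)&(f.max(-1)-f.min(-1)<25)
    ok=np.isfinite(W[...,2])&(W[...,0]>0.2)&(W[...,0]<1.2)&(abs(W[...,1])<.6)
    for lab,m in(("bright z>.01",br&ok&(W[...,2]>.008)),("bed",ok&(W[...,2]>.014)&(W[...,2]<.027)),("fence",ok&(W[...,2]>.062)&(W[...,2]<.075))):
        n,L,st,ce=cv2.connectedComponentsWithStats(m.astype(np.uint8),connectivity=4)
        for i in range(1,n):
            if st[i,4]>50: rect(W[L==i],f"{nm} {lab} px{np.round(ce[i])}")
c=d["scene"]; save(c,"crop1.png",(170,160,340,310),4)
E
```

```text
scene bright z>.01 px[311. 109.] 323 [349.  413.7] [94.4 94.7] 8.1 z 0.0663
scene bright z>.01 px[256. 147.] 143 [327.4 142.2] [ 22.4 119.4] 55.6 z 0.0181
scene bright z>.01 px[257. 207.] 1973 [537.5 -53.1] [478.1 134.4] 75.6 z 0.0495
scene bright z>.01 px[342. 216.] 546 [773.6 158.4] [93.7 94.2] 21.6 z 0.0672
scene bright z>.01 px[176. 289.] 291 [ 606.7 -419.4] [ 24.9 119.1] 12.6 z 0.0175
scene bed px[310. 124.] 84 [375.4 390.2] [104.   45.4] 47.7 z 0.0177
scene bed px[256. 147.] 127 [327.  141.8] [ 22.5 119.5] 56.3 z 0.0184
scene bed px[290. 185.] 329 [551.  126.4] [119.   76.3] 77.9 z 0.0191
scene bed px[225. 213.] 1259 [ 498.4 -109.1] [354.7  78.5] 77.1 z 0.0194
scene bed px[250. 229.] 479 [596.6 -89.6] [436.2  15.8] 77.2 z 0.0193
scene bed px[339. 234.] 61 [806.  126.9] [75.7 19. ] 42.7 z 0.0181
scene bed px[303. 254.] 111 [782.1 -24.7] [83.6 31.8] 5.0 z 0.0209
scene bed px[288. 268.] 325 [785.4 -90.4] [97.4 92.9] 77.2 z 0.0209
scene bed px[175. 289.] 253 [ 606.6 -419.4] [ 24.8 119.1] 12.6 z 0.018
scene fence px[312. 109.] 297 [348.1 413.1] [94.4 96.8] 86.2 z 0.0676
scene fence 
[... 725 characters left out ...]
0 z 0.0214
side bed px[178. 169.] 417 [789.3 -89.9] [ 97.9 127.3] 5.7 z 0.0218
side bed px[176. 191.] 89 [777.2  -4.1] [107.1   6.8] 6.7 z 0.0201
side bed px[321. 239.] 311 [321.7 146.3] [ 26.7 119.4] 57.0 z 0.0199
side bed px[171. 245.] 171 [753.1 190.2] [106.1  45.2] 29.5 z 0.0189
side bed px[309. 348.] 135 [364.7 446.1] [ 36.8 101.7] 59.4 z 0.0187
side fence px[244. 156.] 541 [ 562.7 -142. ] [317.6  26. ] 77.2 z 0.0712
side fence px[224. 201.] 65 [615.   71.1] [58.2 30.7] 45.0 z 0.0719
side fence px[164. 225.] 709 [769.6 161.5] [93.1 96.8] 14.9 z 0.0688
side fence px[213. 227.] 104 [632.5 156.8] [33.5 32.7] 86.3 z 0.0712
side fence px[319. 326.] 1256 [344.9 415. ] [93.9 95.5] 0.7 z 0.0686
```

View pics/crop1.png

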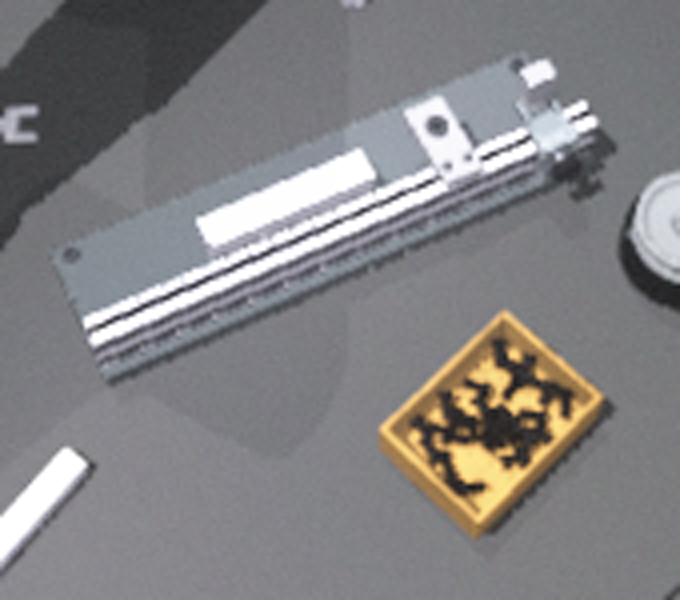

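The crop shows the bed bar at crop (288,198). Both bench bars measured 120 mm long and 18 mm high, so the 160 mm bar is the one on the bed. The jig plate is at (440,140), with the flag and carrier at (540,100). Next I'll work in the jig frame.

```bash
cat >> h.py <<'E'
a=np.radians(-12.9); J0=np.array([.5755,-.0305,0.]); RJ=np.array([[np.cos(a),-np.sin(a),0],[np.sin(a),np.cos(a),0],[0,0,1]])
def toJ(W): return (W-J0)@RJ
def toW(P): return np.array(P)@RJ.T+J0
E
python3 - <<'E'
from h import *
import pickle
d=pickle.load(open("d0.pkl","rb"))
for n in d:
    J=toJ(pts(d[n])); J=J[np.isfinite(J[...,2])]
    q=J[(J[:,2]>.064)&(J[:,2]<.076)&(J[:,1]>-.25)&(J[:,1]<.05)&(abs(J[:,0]-.012)<.04)]
    print(n,"fence x",np.percentile(q[:,0],[2,50,98]).round(4)); 
    A=np.polyfit(q[:,1],q[:,0],1);print("slope",A)
    b=J[(J[:,2]>.038)&(J[:,2]<.051)&(J[:,1]>-.25)&(J[:,1]<.055)&(J[:,0]>-.1)&(J[:,0]<-.006)]
    print(" bar",cv2.minAreaRect((b[:,:2]*1000).astype(np.float32)),np.median(b[:,2]))
    p=J[(J[:,2]>.0765)&(J[:,1]>.04)&(J[:,1]<.11)&(abs(J[:,0])<.08)]
    print(" plate",p.min(0).round(4),p.max(0).round(4))
    k=J[(J[:,2]>.03)&(J[:,1]>.105)&(J[:,1]<.22)&(J[:,0]>-.09)&(J[:,0]<.06)]
    for lo in np.arange(.03,.16,.01):
        s=k[(k[:,2]>=lo)&(k[:,2]<lo+.01)]
        if len(s)>2: print("  z%.2f"%lo,len(s),np.percentile(s,[3,97],axis=0)[:,:2].round(4).tolist())
E
```

```text
scene fence x [0.0048 0.0181 0.0304]
slope [0.00034691 0.0179597 ]
 bar ((-38.61652374267578, -67.27125549316406), (34.67049026489258, 159.10696411132812), 0.3353483974933624) 0.043999515989619695
 plate [-0.0531  0.0543  0.0766] [0.0306 0.1042 0.0933]
  z0.03 21 [[0.0262, 0.1117], [0.0334, 0.2056]]
  z0.04 30 [[0.0275, 0.1092], [0.0571, 0.2012]]
  z0.05 33 [[0.0272, 0.1125], [0.0596, 0.2063]]
  z0.06 120 [[0.0052, 0.1075], [0.0578, 0.2064]]
  z0.07 97 [[0.0011, 0.1104], [0.0572, 0.1993]]
  z0.08 88 [[-0.0089, 0.1463], [0.0393, 0.18]]
  z0.09 10 [[-0.0111, 0.1523], [-0.0017, 0.1684]]
  z0.10 4 [[-0.0021, 0.1506], [0.0, 0.1644]]
  z0.11 8 [[-0.0122, 0.148], [0.0012, 0.1716]]
  z0.12 20 [[-0.0158, 0.149], [0.0031, 0.1733]]
  z0.13 31 [[-0.014, 0.149], [0.0032, 0.174]]
side fence x [-0.0001  0.0113  0.0244]
slope [-0.00252532  0.01136495]
 bar ((-42.38505935668945, -65.25074005126953), (162.6876983642578, 30.53487205505371), 89.9677505493164) 0.04613219509667935
 plate [-0.0554  0.0546  0.0767] [0.0259 0.0945 0.0907]
  z0.03 34 [[-0.0006, 0.1091], [0.0241, 0.2106]]
  z0.04 33 [[-0.0004, 0.1132], [0.0217, 0.2106]]
  z0.05 39 [[-0.0004, 0.1718], [0.0443, 0.2099]]
  z0.06 57 [[-0.0002, 0.1597], [0.0526, 0.2105]]
  z0.07 138 [[-0.0049, 0.1145], [0.053, 0.2086]]
  z0.08 159 [[-0.0181, 0.1496], [0.0342, 0.1828]]
  z0.09 16 [[-0.0172, 0.158], [-0.0088, 0.1774]]
  z0.10 3 [[-0.0152, 0.1711], [-0.0108, 0.1729]]
  z0.11 14 [[-0.02, 0.1561], [-0.003, 0.1761]]
  z0.12 23 [[-0.0208, 0.156], [-0.0045, 0.1767]]
  z0.13 59 [[-0.02, 0.1511], [-0.0029, 0.1761]]
```

```bash
sed -i 's/J0=np.array(\[.5755,-.0305,0.\])/J0=np.array([.5779,-.0311,0.])/' h.py; python3 - <<'E'
from h import *
w=.0145; H=np.array([-.012,.082])
L=[("behind",.035,.118)]
for th in(180,150,120,100):
    ph=np.radians(180-th); r=.042;p=H+r*np.array([-np.sin(ph),np.cos(ph)])+.010*np.array([np.cos(ph),np.sin(ph)]);L.append((th,p[0]+w,p[1]))
for th in(90,70,50,30,10,0):
    t=np.radians(th); r=.040;p=H+r*np.array([-np.sin(t),-np.cos(t)])+.009*np.array([-np.cos(t),np.sin(t)]);L.append((th,p[0]-w,p[1]))
prev=observe()["position"]
for n,x,z in L:
    q=toW([x,.162,z]); print(n,(x,z),q.round(4),((q-prev)*100).round(2)); prev=q
print("cm per jig cm x,y:",RJ[:2,0],RJ[:2,1])
E
```

```text
behind (0.035, 0.118) [0.6482 0.119  0.118 ] [37.01 76.1  -9.54]
180 (np.float64(0.0125), np.float64(0.124)) [0.6263 0.124  0.124 ] [-2.19  0.5   0.6 ]
150 (np.float64(-0.009839745962155614), np.float64(0.12337306695894643)) [0.6045 0.129  0.1234] [-2.18  0.5  -0.06]
120 (np.float64(-0.028873066958946425), np.float64(0.1116602540378444)) [0.5859 0.1333 0.1117] [-1.86  0.42 -1.17]
100 (np.float64(-0.03712544384984343), np.float64(0.09914130099213317)) [0.5779 0.1351 0.0991] [-0.8   0.18 -1.25]
90 (np.float64(-0.0665), np.float64(0.091)) [0.5492 0.1417 0.091 ] [-2.86  0.66 -0.81]
70 (np.float64(-0.06716588612136735), np.float64(0.07677642785404643)) [0.5486 0.1418 0.0768] [-0.06  0.01 -1.42]
50 (np.float64(-0.06292686621193798), np.float64(0.06318289560060923)) [0.5527 0.1409 0.0632] [ 0.41 -0.09 -1.36]
30 (np.float64(-0.05429422863405995), np.float64(0.051858983848622454)) [0.5611 0.1389 0.0519] [ 0.84 -0.19 -1.13]
10 (np.float64(-0.042309196883787085), np.float64(0.04417052347851406)) [0.5728 0.1363 0.0442] [ 1.17 -0.27 -0.77]
0 (np.float64(-0.0355), np.float64(0.042)) [0.5795 0.1347 0.042 ] [ 0.66 -0.15 -0.22]
cm per jig cm x,y: [ 0.97476119 -0.22325012] [0.22325012 0.97476119]
```

Call:
move_arm([
  [[0, 0, 4, 1, 0.187], [0, 0, 5, 1, 0.187], [0, 1, 5.5, 1, 0.187], [0, 2, 5.5, 1, 0.187], [0, 2.5, 5.5, 0, 0.187]],
])

```text
time_s: 0.72
position: [0.3335, -0.3859, 0.2545]
tool_rot: [0.001, 0.781, 0.625, 0.0]
force: [0.5, -1.4, -0.3]
width: 0.0441
gripper_force: 0.0
```

Call:
move_arm([
  [[0, 3.5, 5.1, 0, 0], [0, 3.5, 5.1, 0, 0], [0, 3.5, 5.1, 0, 0], [0, 3.5, 5.1, 0, 0], [0, 3.5, 5.1, 0, 0]],
])

```text
time_s: 1.35
position: [0.509, -0.1304, 0.254]
tool_rot: [0.0, 0.783, 0.623, 0.0]
force: [-0.7, -1.5, -0.7]
width: 0.0003
gripper_force: 0.0
```

Call:
move_arm([
  [[0, 3.5, 5.0, 0, 0], [0, 3.5, 5.0, 0, 0], [0, 3.5, 5.0, 0, 0], [0, 3.5, 5.0, 0, 0], [0, 0, 0, 0, 0]],
])

```text
time_s: 1.98
position: [0.6495, 0.0706, 0.2533]
tool_rot: [-0.0, 0.782, 0.624, -0.0]
force: [-1.7, -0.1, -0.1]
width: 0.0005
gripper_force: 0.0
```

```bash
python3 - <<'E'
from h import *
o=observe(); print(o["position"],toJ(o["position"]),o["tool_rot"],o["force"])
c=camera("wrist"); save(c,"w1.png",None,1.3)
J=toJ(pts(c)); 
k=J[np.isfinite(J[...,2])]
m=(k[:,1]>.05)&(k[:,1]<.25)&(k[:,0]>-.12)&(k[:,0]<.08)
k=k[m]
for lo in np.arange(.03,.16,.01):
    s=k[(k[:,2]>=lo)&(k[:,2]<lo+.01)]
    if len(s)>9: print("z%.2f"%lo,len(s),np.percentile(s,[3,97],axis=0)[:,:2].round(4).tolist())
E
```

```text
[0.64952993 0.07059318 0.25332302] [0.04711906 0.11511795 0.25332302] [-1.69579662e-04  7.81649367e-01  6.23718075e-01 -2.25826842e-05] [-1.7179173  -0.08086135 -0.05402868]
z0.03 81 [[0.0239, 0.0534], [0.0247, 0.2088]]
z0.05 44 [[0.0245, 0.1021], [0.0494, 0.2058]]
z0.06 825 [[-0.0006, 0.063], [0.0497, 0.2091]]
z0.07 1012 [[-0.038, 0.0724], [0.051, 0.2068]]
z0.08 2657 [[-0.0522, 0.0598], [0.0327, 0.1808]]
z0.11 41 [[-0.0183, 0.1536], [-0.0032, 0.1768]]
z0.12 36 [[-0.0037, 0.1522], [-0.0031, 0.1765]]
z0.13 458 [[-0.0201, 0.1517], [-0.0033, 0.1767]]
```

View pics/w1.png

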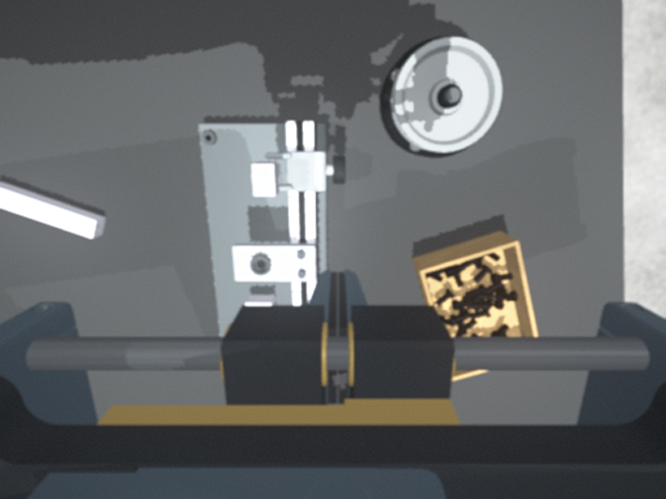

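The wrist view shows the plate and bush at (262,262), the upright foot at (263,180) and the carrier at (310,172). In the jig frame the foot is at x -0.020 to -0.003, y 0.152 to 0.177, so the flag stands straight up and my frame agrees.

Call:
move_arm([
  [[0, -0.1, 5.0, 0, 0], [0, 0, 0, -4.5, 0], [0, 0, 0, -4.5, 0], [0, 0, 0, -4, 0], [0, 0, 0, 0, 0]],
])

```text
time_s: 2.65
position: [0.6448, 0.1162, 0.1214]
tool_rot: [-0.001, 0.783, 0.622, -0.002]
force: [0.6, 0.2, 0.3]
width: 0.0006
gripper_force: 0.0
```

Call:
move_arm([
  [[0, -2.2, 0.5, 0.2, 0], [0, -1.1, 0.25, 0, 0], [0, -1.1, 0.25, 0, 0], [0, -0.9, 0.2, -0.5, 0], [0, -1.0, 0.22, -0.6, 0]],
])

```text
time_s: 3.28
position: [0.584, 0.132, 0.1149]
tool_rot: [0.0, 0.783, 0.622, 0.0]
force: [2.0, 0.3, 1.7]
width: 0.0003
gripper_force: 1.1
```

Call:
move_arm([
  [[0, -0.8, 0.18, -1.25, 0], [0, -1.0, 0.23, -0.2, 0], [0, -1.9, 0.43, 0, 0], [0, 0, 0, -0.7, 0], [0, 0, 0, 0, 0]],
])

```text
time_s: 3.9
position: [0.5446, 0.1403, 0.0922]
tool_rot: [-0.001, 0.783, 0.622, -0.002]
force: [-11.5, 4.0, 1.9]
width: 0.0004
gripper_force: 5.9
```

```bash
cat > st.py <<'E'
from h import *
o=observe(); print(o["time_s"],toJ(o["position"]).round(4),(o["force"]@RJ).round(2),o["force"].round(2))
E
python3 st.py
```

```text
3.9 [-0.0708  0.1596  0.0922] [-12.14   1.28   1.9 ] [-11.55   3.96   1.9 ]
```

Call:
move_arm([
  [[0, 0, 0, 0, 0]],
])

```text
time_s: 4.03
position: [0.5446, 0.1403, 0.0922]
tool_rot: [-0.002, 0.783, 0.622, -0.002]
force: [-11.1, 4.8, 2.0]
width: 0.0003
gripper_force: 5.7
```

```bash
python3 st.py; python3 - <<'E'
from h import *
c=camera("side"); p=proj(c,toW([-.03,.16,.08]))[0].astype(int); print(p)
x,y=p; save(c,"s2.png",(x-50,y-60,x+50,y+30),6)
E
```

```text
4.025 [-0.0707  0.1596  0.0922] [-11.92   2.17   2.04] [-11.13   4.78   2.04]
[229 217]
```

View pics/s2.png

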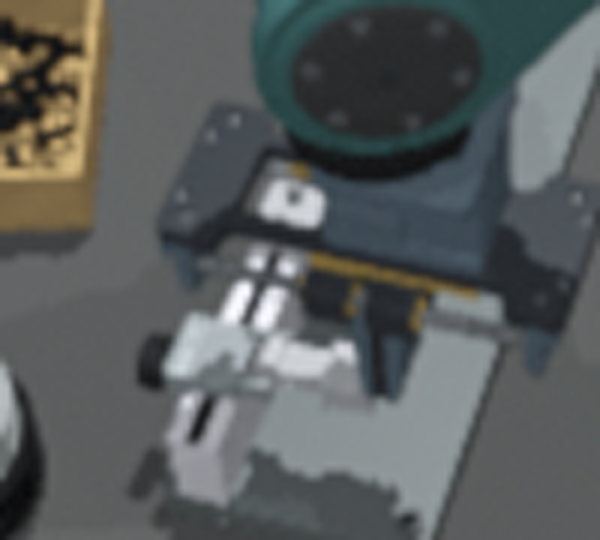

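The crop shows the flag about level at (330,360) and the finger at (385,370) just past its end, pressing on the tip. I'll lift and come down on top of it.

Call:
move_arm([
  [[0, 0, 0, 2.5, 0], [0, 2.5, -0.5, 0, 0], [0, 0, 0, -1, 0], [0, 0, 0, -1, 0], [0, 0, 0, 0, 0]],
])

```text
time_s: 4.7
position: [0.5707, 0.1351, 0.0969]
tool_rot: [-0.001, 0.783, 0.623, -0.001]
force: [-0.5, 0.2, 0.7]
width: 0.0004
gripper_force: 0.0
```

```bash
python3 st.py
```

```text
4.7 [-0.0441  0.1605  0.0969] [-0.54  0.06  0.69] [-0.51  0.18  0.69]
```

Call:
move_arm([
  [[0, 0, 0, -0.6, 0], [0, -0.8, 0.2, -0.6, 0], [0, -0.8, 0.2, -0.9, 0], [0, 0.1, 0, -0.9, 0], [0, 0, 0, 0, 0]],
])

```text
time_s: 5.32
position: [0.5567, 0.1392, 0.0676]
tool_rot: [-0.0, 0.783, 0.623, -0.001]
force: [-0.8, 0.3, -0.2]
width: 0.0004
gripper_force: 0.0
```

```bash
python3 st.py
```

```text
5.325 [-0.0587  0.1613  0.0676] [-0.89  0.15 -0.16] [-0.83  0.35 -0.16]
```

Call:
move_arm([
  [[0, 0.2, -0.05, -0.7, 0], [0, 0.4, -0.1, -0.8, 0], [0, 0.6, -0.14, -0.6, 0], [0, 0.6, -0.14, -0.4, 0], [0, 0, 0, 0, 0]],
])

```text
time_s: 5.95
position: [0.5756, 0.1348, 0.043]
tool_rot: [-0.0, 0.783, 0.622, -0.0]
force: [0.3, -0.4, -0.5]
width: 0.0003
gripper_force: 0.0
```

```bash
python3 st.py; python3 - <<'E'
from h import *
c=camera("side"); p=proj(c,toW([-.03,.16,.08]))[0].astype(int)
x,y=p; save(c,"s3.png",(x-50,y-60,x+50,y+30),6)
E
```

```text
5.95 [-0.0393  0.1612  0.043 ] [ 0.41 -0.28 -0.51] [ 0.34 -0.36 -0.51]
```

View pics/s3.png

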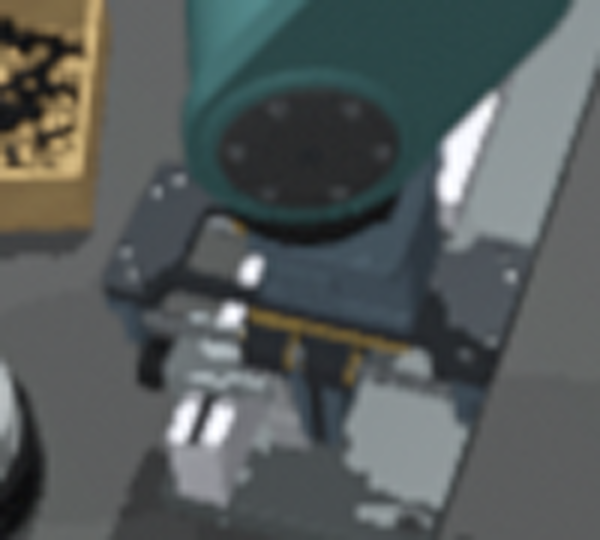

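The flag is nearly down, at (275,410), with the finger against it at (320,410). I'll keep pressing until it meets its stop.

Call:
move_arm([
  [[0, 0.3, -0.07, 0, 0], [0, 0.2, -0.05, 0, 0], [0, 0, 0, 0, 0]],
])

```text
time_s: 6.38
position: [0.5801, 0.1337, 0.0434]
tool_rot: [-0.0, 0.783, 0.622, -0.0]
force: [-2.8, 0.2, -1.3]
width: 0.0
gripper_force: 1.2
```

Call:
move_arm([
  [[0, 0.2, -0.05, 0, 0], [0, 0, 0, 0, 0]],
])

```text
time_s: 6.62
position: [0.5822, 0.1332, 0.0434]
tool_rot: [-0.0, 0.783, 0.622, -0.0]
force: [-2.7, -0.1, -1.4]
width: 0.0003
gripper_force: 1.5
```

```bash
python3 st.py
```

```text
6.625 [-0.0325  0.1611  0.0434] [-2.63 -0.75 -1.38] [-2.73 -0.14 -1.38]
```

Call:
move_arm([
  [[0, 0.15, -0.03, 0, 0], [0, 0.15, -0.03, 0, 0], [0, 0, 0, 0, 0]],
])

```text
time_s: 7.0
position: [0.5832, 0.1328, 0.043]
tool_rot: [-0.001, 0.783, 0.622, -0.002]
force: [-16.7, 3.8, 6.5]
width: 0.0006
gripper_force: 9.1
```

Call:
move_arm([
  [[0, 0.1, -0.02, 0, 0], [0, 0.1, -0.02, 0, 0], [0, 0, 0, 0, 0]],
])

```text
time_s: 7.38
position: [0.5833, 0.1327, 0.0428]
tool_rot: [-0.002, 0.783, 0.622, -0.003]
force: [-29.0, 9.2, 17.2]
width: 0.0001
gripper_force: 16.2
```

Call:
move_arm([
  [[0, -2, 0.45, 0, 0], [0, -2, 0.45, 0, 0], [0, -0.5, 0, 6, 0], [0, -1.5, -4, 6, 0], [0, -1.5, -6, 3, 0]],
])

```text
time_s: 8.0
position: [0.5164, 0.0529, 0.1845]
tool_rot: [0.001, 0.782, 0.623, 0.002]
force: [1.4, -0.1, 0.1]
width: 0.0007
gripper_force: 0.0
```

Call:
move_arm([
  [[0, -1.5, -6, 0, 0], [0, -1.5, -6, 0, 0], [0, 0, 0, 0, 0], [0, 0, 0, 0, 0]],
])

```text
time_s: 8.5
position: [0.4859, -0.067, 0.1818]
tool_rot: [0.0, 0.783, 0.622, 0.0]
force: [-0.2, -0.9, 0.0]
width: 0.0005
gripper_force: 0.0
```

```bash
python3 st.py; python3 - <<'E'
from h import *
for n in("wrist","side"):
    c=camera(n); f=c["frame"].astype(int); J=toJ(pts(c)); 
    if n=="wrist": save(c,"w4.png",None,1)
    m=(J[...,2]>.036)&(J[...,2]<.052)&(J[...,1]>-.25)&(J[...,1]<.056)&(J[...,0]>-.1)&(J[...,0]<-.006)
    N,L,st,ce=cv2.connectedComponentsWithStats(m.astype(np.uint8)); 
    if N<2: print(n,"none");continue
    i=1+st[1:,4].argmax(); b=J[L==i]; print(n,st[i],cv2.minAreaRect((b[:,:2]*1000).astype(np.float32)),np.median(b[:,2]))
    k=J[(J[...,2]>.022)&(J[...,1]>.13)&(J[...,1]<.2)&(J[...,0]>-.09)&(J[...,0]<-.004)]
    for lo in np.arange(.03,.1,.01):
        s=k[(k[:,2]>=lo)&(k[:,2]<lo+.01)]
        if len(s)>3: print("z%.2f"%lo,len(s),np.percentile(s,[3,97],axis=0)[:,:2].round(4).tolist())
E
```

```text
8.5 [-0.0817 -0.0555  0.1818] [-0.   -0.92  0.  ] [-0.21 -0.9   0.  ]
wrist [ 280  115   30  120 3214] ((-43.42298126220703, -53.93580627441406), (30.2099609375, 138.7664794921875), 0.17924615740776062) 0.04486639436401138
side [246 154  23  38 370] ((-44.64430236816406, -64.82498168945312), (30.829675674438477, 163.938720703125), 0.25188466906547546) 0.046195327940599835
z0.03 15 [[-0.0243, 0.1598], [-0.0088, 0.1762]]
z0.04 14 [[-0.0242, 0.1571], [-0.0086, 0.1766]]
z0.05 30 [[-0.0242, 0.1516], [-0.0064, 0.1758]]
z0.06 10 [[-0.0202, 0.1568], [-0.018, 0.1724]]
z0.07 10 [[-0.02, 0.1504], [-0.0057, 0.1821]]
z0.08 54 [[-0.0209, 0.1498], [-0.0047, 0.1815]]
z0.09 6 [[-0.0169, 0.152], [-0.0135, 0.1664]]
```

View pics/w4.png

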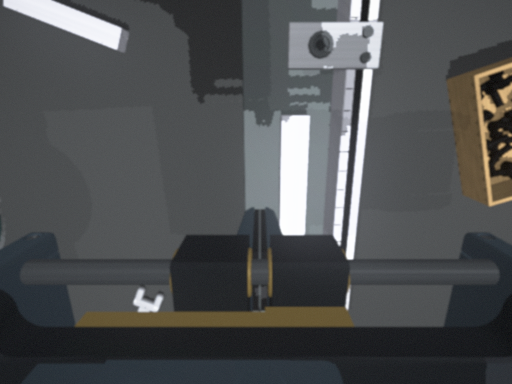

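The wrist view shows the bar at (294,175), parallel to the fence with a gap of about 13 mm, and the plate at (335,45). The flag hangs vertical. Next I'll push the bar to the fence.

Call:
move_arm([
  [[0, -0.5, -1.0, -5.5, 0], [0, 0, 0, -5.5, 0], [0, 0, 0, -4, 0], [0, 0, 0, 0, 0], [0, 0, 0, 0, 0]],
])

```text
time_s: 9.22
position: [0.4819, -0.0767, 0.0328]
tool_rot: [0.0, 0.782, 0.623, 0.0]
force: [0.1, -0.3, 0.0]
width: 0.0005
gripper_force: 0.0
```

Call:
move_arm([
  [[0, 0.8, -0.18, 0, 0], [0, 0.4, -0.09, 0, 0], [0, 0.3, -0.07, 0, 0], [0, 0.3, -0.07, 0, 0], [0, 0, 0, 0, 0]],
])

```text
time_s: 9.85
position: [0.499, -0.0814, 0.0316]
tool_rot: [0.0, 0.783, 0.622, 0.0]
force: [-0.1, 0.5, -0.8]
width: 0.0007
gripper_force: 0.0
```

```bash
python3 st.py
```

```text
9.85 [-0.0657 -0.0666  0.0316] [-0.21  0.5  -0.79] [-0.09  0.54 -0.79]
```

Call:
move_arm([
  [[0, 0.4, -0.09, 0, 0], [0, 0.4, -0.09, 0, 0], [0, 0.4, -0.09, 0, 0], [0, 0, 0, 0, 0]],
])

```text
time_s: 10.35
position: [0.5114, -0.0841, 0.0317]
tool_rot: [0.0, 0.783, 0.622, 0.0]
force: [0.2, -0.3, -0.0]
width: 0.0006
gripper_force: 0.0
```

```bash
python3 st.py
```

```text
10.35 [-0.0529 -0.0665  0.0317] [ 0.23 -0.22 -0.05] [ 0.17 -0.27 -0.05]
```

```bash
cat > bar.py <<'E'
from h import *
for n in("side","scene"):
    c=camera(n); J=toJ(pts(c))
    m=(J[...,2]>.036)&(J[...,2]<.052)&(J[...,1]>-.25)&(J[...,1]<.2)&(J[...,0]>-.1)&(J[...,0]<-.004)
    N,L,st,ce=cv2.connectedComponentsWithStats(m.astype(np.uint8))
    for i in range(1,N):
        if st[i,4]>40: b=J[L==i]; print(n,st[i],np.percentile(b,[2,98],axis=0)[:,:2].round(4).tolist(),cv2.minAreaRect((b[:,:2]*1000).astype(np.float32)))
E
python3 bar.py; python3 st.py
```

```text
side [242 163  22  28 251] [[-0.0618, -0.0864], [-0.0149, 0.0149]] ((-39.00545120239258, -38.802921295166016), (109.81524658203125, 50.40674591064453), 89.09513092041016)
scene [221 212  17  14 125] [[-0.0397, -0.1455], [-0.0114, -0.0913]] ((-25.798660278320312, -117.61836242675781), (29.942371368408203, 58.586612701416016), 0.06962621212005615)
10.45 [-0.0533 -0.0666  0.0317] [-0.59 -0.79  0.54] [-0.75 -0.63  0.54]
```

The bar is moving; the gap left is about 13 mm.

Call:
move_arm([
  [[0, 0.4, -0.09, 0, 0], [0, 0.4, -0.09, 0, 0], [0, 0.2, -0.05, 0, 0], [0, 0.1, -0.02, 0, 0], [0, 0, 0, 0, 0]],
])

```text
time_s: 11.08
position: [0.522, -0.0866, 0.0316]
tool_rot: [0.0, 0.783, 0.622, 0.0]
force: [-0.7, -0.3, 0.0]
width: 0.0008
gripper_force: 0.2
```

Call:
move_arm([
  [[0, 0.1, -0.02, 0, 0], [0, 0.1, -0.02, 0, 0], [0, 0, 0, 0, 0]],
])

```text
time_s: 11.45
position: [0.5236, -0.0869, 0.0316]
tool_rot: [-0.0, 0.783, 0.622, -0.0]
force: [-4.3, 0.7, 2.1]
width: 0.0004
gripper_force: 2.2
```

```bash
python3 st.py
```

```text
11.45 [-0.0405 -0.0665  0.0316] [-4.39 -0.27  2.11] [-4.34  0.71  2.11]
```

Call:
move_arm([
  [[0, 0.1, -0.02, 0, 0], [0, 0, 0, 0, 0], [0, -3, 0.67, 0, 0], [0, -1.4, -6.1, 0, 0], [0, -1.4, -6.1, 0, 0]],
])

```text
time_s: 12.08
position: [0.4672, -0.2035, 0.032]
tool_rot: [0.001, 0.782, 0.623, 0.0]
force: [1.1, -0.8, -0.2]
width: 0.0005
gripper_force: 0.0
```

Call:
move_arm([
  [[0, -0.2, -0.8, 0, 0], [0, 2.5, -0.57, 0, 0], [0, 2.5, -0.57, 0, 0], [0, 0, 0, 0, 0], [0, 0, 0, 0, 0]],
])

```text
time_s: 12.7
position: [0.5144, -0.221, 0.0314]
tool_rot: [-0.0, 0.782, 0.623, -0.0]
force: [-0.3, -0.3, 0.8]
width: 0.0006
gripper_force: 0.0
```

```bash
python3 st.py; python3 bar.py
```

```text
12.7 [-0.0195 -0.1993  0.0314] [-0.27 -0.34  0.76] [-0.34 -0.28  0.76]
side [239 152  22  38 351] [[-0.0324, -0.1418], [-0.0048, 0.0144]] ((-18.59564208984375, -65.56311798095703), (28.9957275390625, 164.32716369628906), 0.14187191426753998)
scene [222 204  43  22 206] [[-0.0279, -0.1444], [-0.0101, 0.0104]] ((-19.691722869873047, -66.46727752685547), (19.956260681152344, 160.40065002441406), 0.6753684282302856)
```

Call:
move_arm([
  [[0, 0.45, 1.95, 0, 0], [0, 0.27, 1.17, 0, 0], [0, 0.22, 0.97, 0, 0], [0, 0.22, 0.97, 0, 0], [0, 0.22, 0.97, 0, 0]],
])

```text
time_s: 13.42
position: [0.5287, -0.1608, 0.0316]
tool_rot: [-0.0, 0.783, 0.623, -0.0]
force: [-2.4, -2.4, 2.1]
width: 0.0003
gripper_force: 1.7
```

```bash
python3 st.py
```

```text
13.425 [-0.019  -0.1374  0.0316] [-1.77 -2.9   2.14] [-2.37 -2.43  2.14]
```

Call:
move_arm([
  [[0, 0.27, 1.17, 0, 0], [0, 0.27, 1.17, 0, 0], [0, 0.27, 1.17, 0, 0], [0, 0.27, 1.17, 0, 0], [0, 0.27, 1.17, 0, 0]],
])

```text
time_s: 14.05
position: [0.5424, -0.102, 0.0316]
tool_rot: [-0.0, 0.783, 0.622, 0.0]
force: [-1.9, -1.9, -0.3]
width: 0.0004
gripper_force: 1.0
```

```bash
python3 st.py; python3 bar.py
```

```text
14.05 [-0.0188 -0.077   0.0316] [-1.45 -2.3  -0.31] [-1.92 -1.92 -0.31]
side [237 168  18  23 206] [[-0.0326, -0.0622], [-0.0045, 0.026]] ((-18.665863037109375, -21.212657928466797), (101.4207992553711, 28.78446388244629), 89.89859771728516)
side [230 201  12  10  80] [[-0.0322, 0.0732], [-0.0055, 0.101]] ((-18.608402252197266, 85.76002502441406), (28.412063598632812, 30.694175720214844), 0.7484549283981323)
scene [253 199  25  13 110] [[-0.0282, -0.0249], [-0.0093, 0.0604]] ((-19.260150909423828, 18.28318977355957), (88.08255767822266, 20.164283752441406), 89.9362564086914)
```

Call:
move_arm([
  [[0, 0.22, 0.97, 0, 0], [0, 0.22, 0.97, 0, 0], [0, 0.18, 0.78, 0, 0], [0, 0.13, 0.58, 0, 0], [0, 0, 0, 0, 0]],
])

```text
time_s: 14.78
position: [0.5498, -0.0694, 0.0316]
tool_rot: [-0.0, 0.783, 0.623, 0.0]
force: [0.7, -0.3, 0.2]
width: 0.0007
gripper_force: 0.0
```

Call:
move_arm([
  [[0, 0.07, 0.29, 0, 0], [0, 0.07, 0.29, 0, 0], [0, 0.07, 0.29, 0, 0], [0, 0, 0, 0, 0]],
])

```text
time_s: 15.28
position: [0.5519, -0.0609, 0.0316]
tool_rot: [-0.0, 0.783, 0.622, 0.0]
force: [0.2, 0.0, -0.1]
width: 0.0006
gripper_force: 0.0
```

```bash
python3 st.py; python3 bar.py
```

```text
15.275 [-0.0187 -0.0349  0.0316] [ 0.19  0.09 -0.12] [ 0.2   0.04 -0.12]
side [238 175  14  16 119] [[-0.0323, -0.0294], [-0.0049, 0.0267]] ((-19.244218826293945, -6.063262939453125), (70.18181610107422, 29.014503479003906), 88.36577606201172)
side [228 201  14  21 182] [[-0.0328, 0.0754], [-0.0053, 0.1425]] ((-18.516801834106445, 106.82139587402344), (28.616819381713867, 72.94924926757812), 0.04604439064860344)
scene [286 190  11   8  43] [[-0.028, 0.1056], [-0.0103, 0.1404]] ((-19.05655288696289, 123.04225158691406), (35.17715835571289, 18.861692428588867), 87.63381958007812)
scene [265 199  13   8  53] [[-0.0285, 0.0187], [-0.0092, 0.0621]] ((-19.36419677734375, 40.247169494628906), (20.444063186645508, 44.10258102416992), 1.0649229288101196)
```

Call:
move_arm([
  [[0, 0.04, 0.2, 0, 0], [0, 0.05, 0.2, 0, 0], [0, 0.04, 0.2, 0, 0]],
])

```text
time_s: 15.75
position: [0.5532, -0.0551, 0.0316]
tool_rot: [0.0, 0.783, 0.622, -0.0]
force: [-0.4, -0.9, 0.6]
width: 0.0003
gripper_force: 0.9
```

Call:
move_arm([
  [[0, 0.02, 0.1, 0, 0], [0, 0.02, 0.1, 0, 0], [0, 0.02, 0.1, 0, 0]],
])

```text
time_s: 16.12
position: [0.5537, -0.0522, 0.0316]
tool_rot: [0.0, 0.783, 0.622, -0.0]
force: [-0.6, -2.7, 0.1]
width: 0.0001
gripper_force: 1.4
```

```bash
python3 st.py
```

```text
16.125 [-0.0189 -0.0259  0.0316] [-0.   -2.81  0.08] [-0.63 -2.74  0.08]
```

Call:
move_arm([
  [[0, 0.02, 0.1, 0, 0], [0, 0.03, 0.1, 0, 0]],
])

```text
time_s: 16.38
position: [0.5542, -0.0501, 0.0316]
tool_rot: [0.0, 0.783, 0.622, -0.0]
force: [-0.4, -3.4, -0.1]
width: 0.0004
gripper_force: 1.4
```

Call:
move_arm([
  [[0, 0.02, 0.1, 0, 0]],
])

```text
time_s: 16.5
position: [0.5544, -0.0492, 0.0316]
tool_rot: [0.0, 0.783, 0.622, -0.0]
force: [-1.8, -6.4, 0.7]
width: 0.0006
gripper_force: 3.4
```

Call:
move_arm([
  [[0, 0.02, 0.1, 0, 0]],
])

```text
time_s: 16.62
position: [0.5545, -0.0486, 0.0316]
tool_rot: [0.0, 0.782, 0.623, -0.0]
force: [-3.2, -15.9, 1.3]
width: 0.0006
gripper_force: 7.8
```

Call:
move_arm([
  [[0, -0.01, -0.03, 0, 0]],
])

```text
time_s: 16.75
position: [0.5544, -0.0487, 0.0316]
tool_rot: [0.0, 0.783, 0.623, -0.0]
force: [-0.4, -5.3, 1.3]
width: 0.0004
gripper_force: 2.6
```

```bash
python3 st.py; python3 bar.py;python3 st.py
```

```text
16.75 [-0.0189 -0.0224  0.0316] [ 0.83 -5.24  1.26] [-0.36 -5.29  1.26]
side [238 180  12  11  89] [[-0.0328, -0.0113], [-0.0051, 0.0265]] ((-18.794599533081055, 5.049304962158203), (28.445144653320312, 47.65022659301758), 0.003243731800466776)
side [221 201  21  30 223] [[-0.0326, 0.0774], [-0.0058, 0.1801]] ((-18.61212730407715, 126.12843322753906), (28.531217575073242, 110.39889526367188), 0.36628541350364685)
scene [286 189  15   8  59] [[-0.0298, 0.1082], [-0.0113, 0.1536]] ((-20.171659469604492, 131.0174560546875), (49.76939010620117, 19.304332733154297), 85.67744445800781)
16.85 [-0.0189 -0.0224  0.0316] [-1.1  -6.52  1.12] [-2.53 -6.11  1.12]
```

Peak total was about 16 N, and sliding friction is about 2.5 to 3 N, so roughly 13 N reached the flag before I backed off. I'll check that it stands solid at about 10 N, with a smaller step this time.

Call:
move_arm([
  [[0, 0, 0.015, 0, 0], [0, 0, 0, 0, 0]],
])

```text
time_s: 17.1
position: [0.5545, -0.0487, 0.0317]
tool_rot: [0.0, 0.783, 0.623, -0.0]
force: [-1.9, -8.2, 0.3]
width: 0.0003
gripper_force: 4.3
```

```bash
python3 st.py
```

```text
17.1 [-0.0189 -0.0224  0.0317] [ 0.01 -8.46  0.33] [-1.88 -8.24  0.33]
```

Call:
move_arm([
  [[0, 0, 0.01, 0, 0], [0, 0, 0, 0, 0]],
])

```text
time_s: 17.35
position: [0.5544, -0.0487, 0.0316]
tool_rot: [0.0, 0.783, 0.623, -0.0]
force: [-1.6, -9.0, 0.9]
width: 0.0006
gripper_force: 4.8
```

```bash
python3 st.py
```

```text
17.35 [-0.0189 -0.0224  0.0316] [ 0.46 -9.16  0.86] [-1.6  -9.03  0.86]
```

Call:
move_arm([
  [[0, 0, 0.01, 0, 0], [0, 0, 0, 0, 0]],
])

```text
time_s: 17.6
position: [0.5545, -0.0487, 0.0317]
tool_rot: [0.0, 0.783, 0.623, -0.0]
force: [-2.1, -10.4, 0.4]
width: 0.0001
gripper_force: 5.4
```

```bash
python3 st.py
```

```text
17.6 [-0.0189 -0.0224  0.0317] [  0.26 -10.57   0.39] [ -2.11 -10.36   0.39]
```

Call:
move_arm([
  [[0, 0, 0.01, 0, 0], [0, 0, 0, 0, 0], [0, -0.22, -0.97, 0, 0], [0, -0.45, -1.95, 0, 0], [0, 0, 0, 0, 0]],
])

```text
time_s: 18.23
position: [0.5475, -0.0786, 0.0316]
tool_rot: [-0.0, 0.783, 0.622, 0.0]
force: [0.8, 0.8, -1.6]
width: 0.0004
gripper_force: 0.0
```

Call:
move_arm([
  [[0, -5.46, 1.25, 0, 0], [0, 0.84, 3.65, 0, 0], [0, 0.84, 3.65, 0, 0], [0, 1.8, -0.41, 0, 0], [0, 0, 0, 0, 0]],
])

```text
time_s: 18.85
position: [0.5294, 0.0038, 0.0318]
tool_rot: [0.0, 0.783, 0.622, 0.0]
force: [-1.0, 0.4, -0.1]
width: 0.0006
gripper_force: 0.0
```

```bash
python3 st.py; python3 bar.py
```

```text
18.85 [-0.0551  0.0232  0.0318] [-1.06  0.21 -0.05] [-0.99  0.44 -0.05]
side [238 182  10   9  58] [[-0.0326, 0.0021], [-0.0051, 0.0284]] ((-18.669267654418945, 13.089916229248047), (31.034923553466797, 28.258708953857422), 89.65222930908203)
side [221 201  21  30 225] [[-0.0329, 0.0765], [-0.0054, 0.1795]] ((-18.943925857543945, 126.55976867675781), (28.674673080444336, 107.48619842529297), 0.25489541888237)
scene [286 189  14   9  58] [[-0.0277, 0.1063], [-0.0103, 0.1527]] ((-18.88518714904785, 128.31117248535156), (18.15845489501953, 49.231292724609375), 0.9258632063865662)
```

Call:
move_arm([
  [[0, 0.8, -0.18, 0, 0], [0, 0.4, -0.09, 0, 0], [0, 0.15, -0.03, 0, 0], [0, 0.1, -0.02, 0, 0], [0, 0, 0, 0, 0]],
])

```text
time_s: 19.58
position: [0.5424, 0.001, 0.0316]
tool_rot: [-0.0, 0.783, 0.622, -0.0]
force: [-0.5, 1.6, -0.1]
width: 0.0005
gripper_force: 0.0
```

```bash
python3 st.py
```

```text
19.575 [-0.0417  0.0234  0.0316] [-0.86  1.49 -0.14] [-0.51  1.65 -0.14]
```

Call:
move_arm([
  [[0, 0.1, -0.02, 0, 0], [0, 0.1, -0.02, 0, 0], [0, 0, 0, 0, 0]],
])

```text
time_s: 19.95
position: [0.5436, 0.0007, 0.0315]
tool_rot: [-0.001, 0.783, 0.622, -0.001]
force: [-5.9, 1.4, 4.3]
width: 0.001
gripper_force: 3.1
```

```bash
python3 st.py
```

```text
19.95 [-0.0406  0.0234  0.0315] [-6.12  0.06  4.28] [-5.95  1.42  4.28]
```

Call:
move_arm([
  [[0, -3.4, 0.78, 0, 0], [0, 1.1, 4.8, 0, 0], [0, 1.1, 4.8, 0, 0], [0, 1.8, -0.41, 0, 0], [0, 0, 0, 0, 0]],
])

```text
time_s: 20.58
position: [0.5517, 0.1001, 0.0317]
tool_rot: [0.0, 0.783, 0.623, 0.0]
force: [-0.4, -0.8, -0.1]
width: 0.0004
gripper_force: 0.0
```

Call:
move_arm([
  [[0, 1.0, -0.23, 0, 0], [0, 0.3, -0.07, 0, 0], [0, 0.1, -0.02, 0, 0], [0, 0.1, -0.02, 0, 0], [0, 0, 0, 0, 0]],
])

```text
time_s: 21.2
position: [0.5654, 0.0968, 0.0316]
tool_rot: [-0.0, 0.783, 0.622, -0.0]
force: [1.2, -0.5, 0.2]
width: 0.0006
gripper_force: 0.0
```

```bash
python3 st.py
```

```text
21.2 [-0.0408  0.1219  0.0316] [ 1.26 -0.23  0.18] [ 1.18 -0.51  0.18]
```

Call:
move_arm([
  [[0, 0.08, -0.02, 0, 0], [0, 0.07, -0.02, 0, 0], [0, 0, 0, 0, 0]],
])

```text
time_s: 21.58
position: [0.5656, 0.0967, 0.0315]
tool_rot: [-0.001, 0.783, 0.622, -0.001]
force: [-8.8, 3.5, 8.2]
width: 0.0001
gripper_force: 5.2
```

```bash
python3 st.py
```

```text
21.575 [-0.0405  0.1219  0.0315] [-9.38  1.44  8.15] [-8.82  3.5   8.15]
```

Both ends are snug on the fence. Last, a light check that the bar still bears on the flag.

Call:
move_arm([
  [[0, -3.4, 0.78, 0, 0], [0, -1.29, -5.65, 0, 0], [0, -1.29, -5.65, 0, 0], [0, -1.29, -5.65, 0, 0], [0, 0, 0, 0, 0]],
])

```text
time_s: 22.2
position: [0.4937, -0.068, 0.0318]
tool_rot: [0.0, 0.784, 0.621, 0.0]
force: [0.6, 1.0, -0.4]
width: 0.0006
gripper_force: 0.0
```

Call:
move_arm([
  [[0, 5.46, -1.25, 0, 0], [0, 0, 0, 0, 0], [0, 0.45, 1.95, 0, 0], [0, 0.12, 0.58, 0, 0], [0, 0, 0, 0, 0]],
])

```text
time_s: 22.82
position: [0.5544, -0.0513, 0.0317]
tool_rot: [0.0, 0.782, 0.623, 0.0]
force: [0.2, -0.4, 0.1]
width: 0.0005
gripper_force: 0.0
```

```bash
python3 st.py
```

```text
22.825 [-0.0184 -0.025   0.0317] [ 0.28 -0.3   0.09] [ 0.21 -0.36  0.09]
```

Contact was at y -0.0224, so 2.6 mm to go.

Call:
move_arm([
  [[0, 0.03, 0.15, 0, 0], [0, 0.02, 0.08, 0, 0], [0, 0, 0, 0, 0]],
])

```text
time_s: 23.2
position: [0.5551, -0.0503, 0.0316]
tool_rot: [0.0, 0.783, 0.622, 0.0]
force: [-0.7, -0.3, 0.8]
width: -0.0001
gripper_force: 0.0
```

Call:
move_arm([
  [[0, 0, 0.03, 0, 0], [0, 0, 0, 0, 0]],
])

```text
time_s: 23.45
position: [0.5551, -0.05, 0.0316]
tool_rot: [0.0, 0.783, 0.622, -0.0]
force: [0.3, -1.6, 0.2]
width: 0.0005
gripper_force: 0.7
```

```bash
python3 st.py
```

```text
23.45 [-0.018  -0.0235  0.0316] [ 0.64 -1.46  0.24] [ 0.3  -1.56  0.24]
```

Call:
move_arm([
  [[0, 0.01, 0.04, 0, 0], [0, 0, 0, 0, 0]],
])

```text
time_s: 23.7
position: [0.5552, -0.0495, 0.0316]
tool_rot: [0.0, 0.783, 0.623, -0.0]
force: [-0.8, -3.7, 0.8]
width: 0.0004
gripper_force: 1.6
```

Call:
move_arm([
  [[0, 0.01, 0.03, 0, 0], [0, 0, 0, 0, 0]],
])

```text
time_s: 23.95
position: [0.5553, -0.0493, 0.0316]
tool_rot: [0.0, 0.783, 0.623, -0.0]
force: [-1.3, -5.6, 1.5]
width: 0.0003
gripper_force: 2.9
```

```bash
python3 st.py
```

```text
23.95 [-0.018  -0.0228  0.0316] [-0.   -5.72  1.45] [-1.28 -5.57  1.45]
```

Call:
move_arm([
  [[0, 0, 0.02, 0, 0], [0, 0, 0, 0, 0]],
])

```text
time_s: 24.2
position: [0.5552, -0.0493, 0.0316]
tool_rot: [0.0, 0.783, 0.623, -0.0]
force: [-1.7, -6.9, 1.4]
width: 0.0003
gripper_force: 3.7
```

Call:
move_arm([
  [[0, 0, 0.01, 0, 0], [0, 0, 0, 0, 0]],
])

```text
time_s: 24.45
position: [0.5552, -0.0492, 0.0316]
tool_rot: [0.0, 0.783, 0.623, -0.0]
force: [-1.8, -7.5, 0.9]
width: 0.0004
gripper_force: 4.2
```

```bash
python3 st.py
```

```text
24.45 [-0.0181 -0.0227  0.0316] [-0.11 -7.67  0.89] [-1.82 -7.45  0.89]
```

Call:
move_arm([
  [[0, 0, 0.02, 0, 0], [0, 0, 0, 0, 0]],
])

```text
time_s: 24.7
position: [0.5552, -0.0491, 0.0316]
tool_rot: [0.0, 0.783, 0.623, -0.0]
force: [-2.1, -9.7, 1.1]
width: 0.0004
gripper_force: 4.7
```

Call:
move_arm([
  [[0, 0, 0.015, 0, 0], [0, 0, 0, 0, 0]],
])

```text
time_s: 24.95
position: [0.5552, -0.0491, 0.0316]
tool_rot: [0.0, 0.783, 0.623, -0.0]
force: [-2.0, -10.3, 1.3]
width: 0.0005
gripper_force: 5.3
```

```bash
python3 st.py
```

```text
24.95 [-0.0181 -0.0226  0.0316] [  0.34 -10.49   1.3 ] [ -2.01 -10.3    1.3 ]
```

Call:
move_arm([
  [[0, 0, 0.01, 0, 0], [0, 0, 0, 0, 0]],
])

```text
time_s: 25.2
position: [0.5552, -0.049, 0.0316]
tool_rot: [0.0, 0.783, 0.623, -0.0]
force: [-2.8, -10.5, 0.8]
width: 0.0004
gripper_force: 5.7
```

Call:
move_arm([
  [[0, -0.05, -0.2, 0, 0], [0, -0.22, -0.97, 0, 0], [0, -0.9, -3.9, 0, 0], [0, 0, 0, 5, 0], [0, -1, -4, 5, 0]],
])

```text
time_s: 25.82
position: [0.5337, -0.1376, 0.1308]
tool_rot: [-0.0, 0.782, 0.623, -0.0]
force: [0.8, 0.1, 1.2]
width: 0.0001
gripper_force: 0.0
```

Call:
move_arm([
  [[0, -2, -5, 5, 0], [0, -2, -5, 4, 0], [0, 0, 0, 0, 0]],
])

```text
time_s: 26.2
position: [0.4986, -0.2299, 0.2126]
tool_rot: [0.002, 0.784, 0.621, 0.001]
force: [-0.4, -0.6, 0.1]
width: 0.0006
gripper_force: 0.0
```

```bash
python3 st.py; python3 bar.py; python3 - <<'E'
from h import *
c=camera("side"); p=proj(c,toW([-.03,.1,.05]))[0].astype(int)
x,y=p; save(c,"s9.png",(x-60,y-50,x+50,y+45),6)
E
```

```text
26.2 [-0.0329 -0.2115  0.2126] [-0.29 -0.71  0.07] [-0.44 -0.63  0.07]
side [237 182  12   9  80] [[-0.0322, -0.0055], [-0.0041, 0.0268]] ((-18.309947967529297, 11.488847732543945), (28.5206241607666, 34.308319091796875), 0.3073747456073761)
side [221 201  21  30 229] [[-0.0328, 0.0752], [-0.0059, 0.1795]] ((-19.633922576904297, 126.43292236328125), (28.750288009643555, 107.50385284423828), 1.3918391466140747)
scene [286 189  14   9  58] [[-0.0277, 0.1064], [-0.0108, 0.1517]] ((-18.815391540527344, 128.9181365966797), (48.152767181396484, 17.98287010192871), 89.85880279541016)
scene [258 199  20  11  87] [[-0.0285, -0.0065], [-0.0109, 0.0619]] ((-20.308650970458984, 28.188791275024414), (19.156970977783203, 69.91614532470703), 0.7322303652763367)
```

View pics/s9.png

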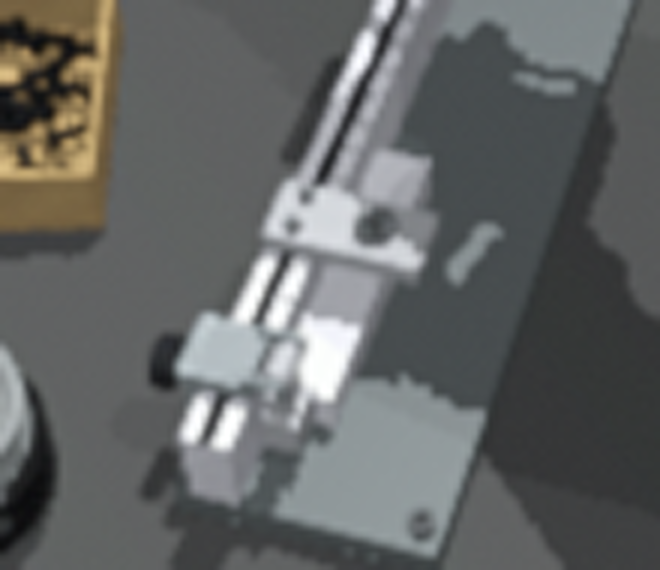

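The crop shows the bar along the fence under the bush plate (370,225). Its end at (330,370) bears on the flag, which is down at (290,415), and nothing else has moved.

```bash
python3 -c "from workcell import hand_in; print(hand_in())"
```

```text
the job is handed in; nothing more can be done
None
```

I handed the job in at about 26 s: flag fully down, bar snug on fence and flag, last push about 8 N on the flag. An earlier push peaked near 13 N (estimated), right at the creep limit, and I couldn't confirm the stop held its setting.

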